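Index the bottle carousel and lock it

ROBOT

A 6-joint arm with a two-finger parallel gripper is mounted at the origin on the work surface. World frame = base frame: x ahead of the robot, y to its left, z up, the work surface at z = 0. Lengths are in m, angles in rad, forces in N, time in s.
With the tool pointing down it reaches from about 0.3 to 0.775 m from the base axis. Payload 14.6 kg.
Tool frame: the origin (TCP) lies at the very end of the fingers, on their centre line; the grasp point (between the pads) lies 19 mm behind it; z points along the fingers, y is the line along which they close (so a half turn about z gives the same grasp; the last joint's range is limited). The gripper opens to 94 mm and grips with 3 to 60 N. Pads are 16 mm wide; open, the fingers measure 119 mm over their backs; the gripper's body (75 mm by 177 mm) begins 78 mm behind the grasp point.
Start: joints at [-1.174, 0.3, 1.521, -0, 1.321, -0.067], TCP at [0.246, -0.492, 0.178] pointing down, gripper open.
Joint ranges: [-3.03, 3.03], [-0.79, 2.21], [0.23, 2.52], [-1.04, 4.18], [0, 3.07], [-2.55, 2.55]. Speed limits (rad/s): [2.22, 2.22, 2.57, 3.14, 3.14, 3.14].

INTERFACE

Orientations are given as [roll, pitch, yaw] about the fixed x, y, z axes, in that order (R = Rz(yaw) Ry(pitch) Rx(roll)).
In Python, from station import ctrl gives the robot as it stands.
- The arm moves only by the shell command python3 -m pendant 'ROWS' [OPENING] [FORCE]. ROWS is JSON, a list of rows, each a list of 2 entries, a list of its own where there are three numbers: the shift along the world's x, y, z in cm, then the turn about the world's z in rad. A call has 1 to 20 rows; each row shifts and turns the commanded pose from where the row before left it; what a row does not reach is not made up. A row lasts 1/12 s, in which the tool goes at most 41.7 mm and 7.16 degrees, less where a joint would pass 70% of its speed; a pose out of reach is approached as far as the arm can. A call is refused whole if a number of a shift passes 4.17 or a number of a turn 0.125, either way. A call with a gripper value outside its range is refused whole. OPENING is the opening, from 0 (shut) to 1 (fully open), set as the call begins (- or left out, the last holds). The fingers move at their own pace and stop on an object; FORCE is the grip in N (left out, the last holds). Time passes only in rows, so rows that do not move let the fingers close. It gives the time, the measured TCP pose, the force, the opening and the grip force at its end, in the units of the state.
- ctrl.get_obs(): the state, without advancing time (a new reading comes with each control period).
- ctrl.camera(name): name is "scene" or "top" or "wrist"; returns a dict with "color" (420x560x3 uint8, red, green, blue), "intrinsics" (3x3 intrinsics, pixels), "camera_from_world" (4x4, takes a point from world to camera coordinates). Camera axes: x right, y down, z forward; pixel columns grow to the right and rows downward; lengths in m; the calibration is good to about 2 mm. A picture is of the moment at which its call begins. There is no depth.
- ctrl.hand_in(): hands the job in; it is judged then, once.
The state is a dict: "time_s": time; "qpos": joint angles; "joint_vel": joint speeds; "tau": joint torques, N m; "ee_pos": TCP position; "eef_rot": TCP orientation; "force": force on the tool from outside, world axes, zero at the start; "moment": the same for the moment, N m; "grip_width": finger opening in m; "grip_force": force on a finger pad.
Only numpy, scipy, OpenCV 4.12 (cv2) and the standard library are available. Lean on these libraries where they do the work, as an engineer would, in place of code of your own. Each camera call takes 0.05 s, during which the arm holds its last target. There are 200 camera calls.

TASK

The tall bottle has to face the reader. Swing the lock lever fully open to withdraw the locking pin, turn the carousel by its steel post until the tall bottle stands in front of the reader block, and swing the lever fully closed again; the pin must end home in the notch of the carousel's rim, so feel for it by moving the post a little to and fro. Leave both bottles standing in their pockets, do not lift them out or tip them, and leave the other things on the bench alone.

Things in the scene. Friction and masses are not known exactly. Their poses are not given: they have to be found in the camera images.
- station: the whole fixture, fixed to the bench: a grey base plate (280 x 515 mm, 8 mm thick) with carousel, lock, clear splash guard and reader. Origin on the carousel's vertical axis at bench height; z up; x points ahead and to the left of the robot, 25 to 65 degrees counter-clockwise from the world's x. 'Station frame' below means this frame, lengths in mm.
- disc_centre (a point): centre of the carousel's top face, station z = 40 mm: a white disc, radius 130 mm, turning 100 degrees either way from its start (about 0.12 N m of friction). Four square pockets with 8 mm rims at radius 65 mm, at the start on station +x, +y, -x, -y. It starts locked, the pin in a 26 mm wide rim slot
- pin_track (a point): point on the disc's face under the pin, station (-79, -79, 40), radius 112 mm. 90 degrees either side of the start slot the rim ring has a notch, 13 mm wide for the 10 mm pin; the ring is clamped on up to 3 degrees (6 mm) out of true, differently each time, so feel for it: lever closed, move the post slowly about the quarter turn until the pin drops in and the carousel stops dead
- guard_edge (a point): middle of the outer edge (station -x side) of the clear splash guard, underside, station (-159, -142, 235) mm. The plate is 6 mm thick, with dark strips on its long edges, over station x = -159 to -39, y = -289 to 6 mm; its post, 26 mm square, at x -59, y -274 mm. An upright gripper cannot reach the knob below it: lean the tool about 40 degrees outwards, towards station -x
- lever (a joint): lock lever angle, rad: 0 = closed (against its stop, pin let down), 1.571 = fully open (against the other stop, pin withdrawn 15 mm). Grows counter-clockwise from above. Stays where left; about 0.12 N m of friction
- lever_axis (a point): a point on the lever's vertical hinge axis, at the lever's underside, station frame (-79, -79, 101) mm; the axis is also that of the pin
- knob_mid (a point): middle of the lever's grip: an upright black knob, 24 mm in diameter, 50 mm high (z 112 to 162 mm; this point 141), 100 mm from the lever's axis on a flat bar 10 mm thick. From the axis it lies in the station direction (-0.71, +0.71) when closed, (-1, 0) half way, (-0.71, -0.71) when open
- post_top (a point): centre of the top of the carousel's turning post: an upright steel rod, 20 mm in diameter, standing on the disc at radius 112 mm, from z = 40 to 176 mm (this point). At the start it lies in the station direction (+0.71, +0.71) from the carousel's axis; nothing else is within 50 mm of it. Turning it takes 1 to 2 N, 4 to 6 N with the pin on the face
- pin_tip (a point): lower, rounded end of the 10 mm steel locking pin, under the lever's axis. Height in the station: 28 mm = home in a notch, 40 mm = standing on the disc's face (lever closed, no notch beneath; a soft spring, 7 N at most, drops it in when a notch comes under it), 43 mm = withdrawn. Its steel cap on top of the lever hub moves with it
- reader_spot (a point): centre of the pocket place in front of the reader, on the disc's top face, station frame (0, 65, 40) mm. The reader is a white block 70 x 40 x 65 mm with a dark window, outside the disc on the station's +y side. The pocket that is there at the start is empty
- tall_bottle: the tall white bottle, 52 mm in diameter, 118 mm high, standing in a pocket 2 to 3 mm wider than itself; origin at the centre of its underside. It starts in either the +x or the -x pocket, so the carousel must turn a quarter turn, counter-clockwise from above if it starts at +x, clockwise if at -x
- short_jar: the short white jar, 52 mm in diameter, 66 mm high, in the pocket across from the tall bottle; origin at the centre of its underside
- glove_box: bystander: cardboard box 230 x 120 x 75 mm; origin at the centre of its underside
- tube_rack: bystander: white rack 200 x 80 mm with capped tubes, 96 mm high; origin at the centre of its underside
- stock_bottle: bystander: white bottle, 72 mm in diameter, 150 mm high; origin at the centre of its underside

How it is judged:
On the way, in this order (a step that is already met when the one before it is completed fails the run):
1. the lever is swung fully open, the pin withdrawn (value of joint lever above 1.42 rad), for 0.2 s.
2. the carousel brings the tall bottle in front of the reader (horizontal distance between tall_bottle and reader_spot below 0.02 m), for 0.2 s.
At the end, for the whole second after the job is handed in: The lever is closed (within 7 degrees of its stop), the pin is home in a notch (tip at most 4 mm above its home height), the tall bottle stands within 12 mm of the place in front of the reader, both bottles stand upright in their pockets, at rest (value of joint lever below 0.12 rad and z of pin_tip in the frame of station below 0.032 m and horizontal distance between tall_bottle and reader_spot below 0.012 m and angle between each of tall_bottle, short_jar's own z axis and vertical below 0.1 rad and z of tall_bottle in the frame of station between 0.035 and 0.045 m and z of short_jar in the frame of station between 0.035 and 0.045 m and linear speed of tall_bottle below 0.02 m/s); the robot touches nothing.
It fails at once if a bottle is lifted out of its pocket (z of any of tall_bottle, short_jar in the frame of station above 0.05 m).
It fails at once if a bottle is tipped (angle between any of tall_bottle, short_jar's own z axis and vertical above 0.35 rad).
It fails at once if another thing on the bench is disturbed (distance of any of glove_box, tube_rack, stock_bottle from where it was at the start of the episode above 0.02 m).
It also fails if it takes over 72 s, if anything falls off the work surface, if the arm or the gripper's body presses on something with over 40 N, if the wrist force passes 120 N, or if a joint passes its speed limit or range.

## Working session

There is one attempt and no reset: what is moved stays moved. The work goes in short steps, Python scripts to look and compute and a shell command to move; the robot and the scene stay as the last step left them, time stands still between calls to the robot, and variables do not carry over. Pictures are saved under pics/ and viewed, at most 10 in all, crops included, and the job is handed in when it is done.

```bash
mkdir -p pics; ls; python3 - <<'E'
from station import ctrl
import cv2
for n in("top","scene"):
    c=ctrl.camera(n); cv2.imwrite(f"pics/{n}0.png",c["color"][:,:,::-1]); print(n,c["intrinsics"].tolist(),c["camera_from_world"].round(4).tolist())
print(ctrl.get_obs())
E
```

```text
pics
top [[423.7120762079306, 0.0, 276.50659341861177], [0.0, 423.7120762079306, 206.1758347372237], [0.0, 0.0, 1.0]] [[0.0057, -1.0, -0.0021, 0.0175], [-0.9815, -0.0051, -0.1912, 0.5894], [0.1912, 0.0032, -0.9816, 1.3663], [0.0, 0.0, 0.0, 1.0]]
scene [[417.61594021248163, 0.0, 274.1699747944392], [0.0, 417.61594021248163, 212.11343925405737], [0.0, 0.0, 1.0]] [[0.5284, 0.8489, 0.009, -0.2991], [0.7049, -0.4328, -0.562, -0.3095], [-0.4732, 0.3033, -0.8271, 1.5868], [0.0, 0.0, 0.0, 1.0]]
{'time_s': 0.1, 'qpos': array([-1.17360953e+00,  3.00424643e-01,  1.52151471e+00,  1.96921752e-05,
        1.32072044e+00, -6.65905092e-02]), 'joint_vel': array([-0.0002009 , -0.00191317, -0.00144487,  0.00028091, -0.00083134,
        0.00010324]), 'tau': array([ 2.59676643e-03, -5.32646298e+01, -3.53283262e+01,  7.09166424e-02,
        2.34691927e-02, -7.84685699e-05]), 'ee_pos': array([ 0.24593436, -0.49165143,  0.17793991]), 'eef_rot': array([-3.14052915e+00, -9.00409027e-05,  4.63772379e-01]), 'force': array([-0.25363331, -0.26937231,  0.27228941]), 'moment': array([-0.01183574,  0.01251912, -0.02107554]), 'grip_force': 0.0, 'grip_width': 0.09396715051433743}
```

View pics/top0.png

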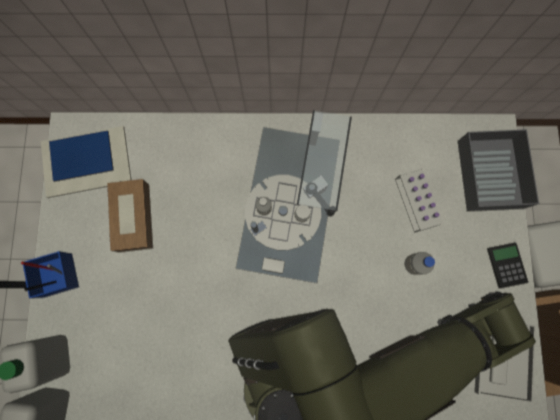

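View pics/scene0.png

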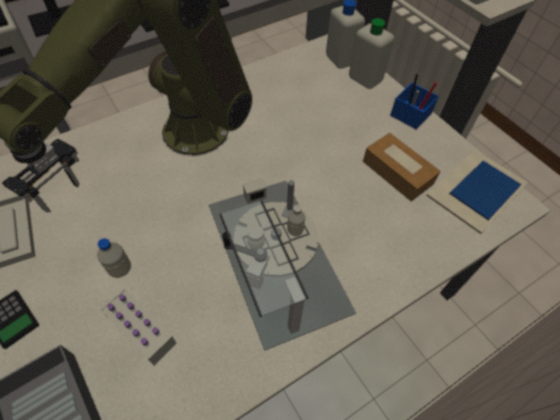

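Top view: disc centre about (283,212), reader (272,265), guard on the right (strips x≈305 and 345), and the tall bottle apparently the right or left pocket. I'll enlarge the station.

```bash
python3 - <<'E'
import cv2,numpy as np
a=cv2.imread("pics/top0.png")[105:285,225:365]
b=cv2.imread("pics/scene0.png")[165:345,200:360]
a=cv2.resize(a,None,fx=3.3,fy=3.3,interpolation=cv2.INTER_CUBIC);b=cv2.resize(b,None,fx=2.1,fy=3.3*1,interpolation=cv2.INTER_CUBIC)
h=min(a.shape[0],b.shape[0])
cv2.imwrite("pics/crop.png",np.clip(np.hstack([a[:h],b[:h]])*1.5,0,255).astype(np.uint8))
E
```

```text
(no output)
```

View pics/crop.png

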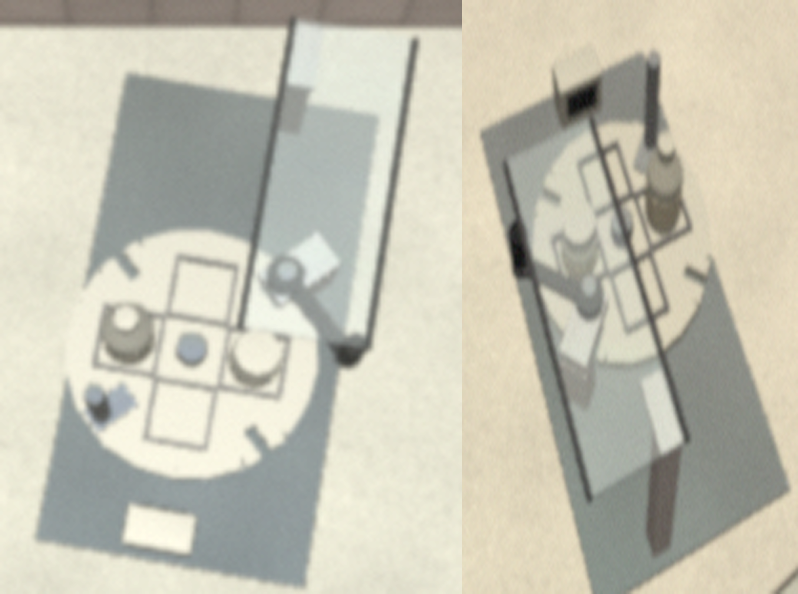

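```bash
cat > h.py <<'E'
import numpy as np, cv2
TOP=(np.array([[423.712,0,276.5066],[0,423.712,206.1758],[0,0,1]]),np.array([[0.0057,-1,-.0021,.0175],[-.9815,-.0051,-.1912,.5894],[.1912,.0032,-.9816,1.3663],[0,0,0,1]]))
SC=(np.array([[417.616,0,274.17],[0,417.616,212.1134],[0,0,1]]),np.array([[.5284,.8489,.009,-.2991],[.7049,-.4328,-.562,-.3095],[-.4732,.3033,-.8271,1.5868],[0,0,0,1]]))
def ray(cam,uv,z):
    K,T=cam;R=T[:3,:3];o=-R.T@T[:3,3];d=R.T@np.linalg.inv(K)@[*uv,1];return o+d*(z-o[2])/d[2]
def proj(cam,p):
    K,T=cam;q=K@(T[:3,:3]@p+T[:3,3]);return q[:2]/q[2]
E
python3 - <<'E'
from h import *
cr=lambda u,v:(225+(u-1.15)/3.3,105+(v-1.15)/3.3)
P=[ray(TOP,cr(*c),.008) for c in[(127,73),(38,541),(305,587),(378,118)]]
for p in P:print(p.round(4))
for i,j in((0,1),(2,1),(3,2),(3,0)):
    d=P[j]-P[i];print(np.linalg.norm(d).round(4),np.degrees(np.arctan2(d[1],d[0])).round(2))
# disc: white region ellipse
im=cv2.imread("pics/top0.png");hsv=cv2.cvtColor(im,cv2.COLOR_BGR2HSV)
b=im.astype(int)
print(im[212,283],im[150,265],im[255,300],im[240,215])
pts=[(64,350),(70,310),(120,243),(185,228),(70,395),(95,435),(140,470),(190,480),(240,470),(290,440),(318,385)]
W=np.array([ray(TOP,cr(*p),.04)[:2] for p in pts])
A=np.c_[2*W,np.ones(len(W))];s=np.linalg.lstsq(A,(W**2).sum(1),rcond=None)[0]
print("disc",s[:2],np.sqrt(s[2]+s[:2]@s[:2]))
for n,c,z in(("hub",(192,346),.045),("posttop",(95,392),.176),("knobtop",(348,345),.162),("cap",(287,270),.125),("ge1",(414,40),.241),("ge2",(369,348),.241),("gi1",(293,20),.241),("gi2",(243,328),.241)):print(n,ray(TOP,cr(*c),z).round(4))
E
```

```text
[0.8904 0.0707 0.008 ]
[0.3832 0.156  0.008 ]
[ 0.3383 -0.1168  0.008 ]
[ 0.8401 -0.2025  0.008 ]
0.5144 170.46
0.2765 80.67
0.509 170.32
0.2778 79.56
[121 116 110] [ 97 100  95] [104 103  97] [144 157 158]
disc [ 0.57661519 -0.00138551] 0.13328893103064113
hub [ 0.5802 -0.0007  0.045 ]
posttop [0.5121 0.0903 0.176 ]
knobtop [ 0.5601 -0.1459  0.162 ]
cap [ 0.6413 -0.0924  0.125 ]
ge1 [ 0.8315 -0.2021  0.241 ]
ge2 [ 0.5427 -0.1545  0.241 ]
gi1 [ 0.8506 -0.0909  0.241 ]
gi2 [ 0.5601 -0.0435  0.241 ]
```

Station: origin ≈ (0.577, 0.000), x axis at 80.4° (so the text's 25–65° doesn't match what I see). The tall bottle is at +x, so the turn is counter-clockwise. The moves only yaw the tool, so I'll test whether pushing past the reach limit leans it.

```bash
python3 -m pendant '[[[0,0,4],0],[[0,0,4],0],[[1.8,-3.7,0],0],[[1.8,-3.7,0],0],[[1.8,-3.7,0],0],[[1.8,-3.7,0],0],[[1.8,-3.7,0],0],[[1.8,-3.7,0],0],[[1.8,-3.7,0],0],[[1.8,-3.7,0],0]]' 1; python3 -c "
from station import ctrl;print(ctrl.get_obs()['qpos'].round(3))"
```

```text
time_s: 0.93
ee_pos: [0.3559, -0.7186, 0.252]
eef_rot: [3.128, -0.0, 0.464]
force: [33.4, -69.7, 86.9]
grip_width: 0.0941
grip_force: 0.0
[-1.157e+00  1.013e+00  2.340e-01  1.000e-03  1.881e+00 -5.000e-02]
```

```bash
python3 -m pendant '[[[0.4,-0.9,0],0],[[0.4,-0.9,0],0],[[0.4,-0.9,0],0],[[0.4,-0.9,0],0],[[0.4,-0.9,0],0],[[0.4,-0.9,0],0]]'; python3 -c "
from station import ctrl;o=ctrl.get_obs();print(o['qpos'].round(3),o['force'])"
```

```text
time_s: 1.43
ee_pos: [0.3614, -0.7353, 0.2371]
eef_rot: [3.09, 0.0, 0.464]
force: [0.1, 0.2, 0.1]
grip_width: 0.0939
grip_force: 0.0
[-1.159  1.031  0.235  0.002  1.824 -0.052] [0.09688122 0.16125043 0.06260654]
```

It leans a little when overreaching (0.05 rad); push further.

```bash
python3 -m pendant '[[[1.0,-2.0,0],0],[[1.0,-2.0,0],0],[[1.0,-2.0,0],0],[[1.8,-3.7,0],0],[[1.8,-3.7,0],0],[[1.8,-3.7,0],0],[[0,0,0],0],[[0,0,0],0]]'; python3 -c "
from station import ctrl;o=ctrl.get_obs();print(o['qpos'].round(3),o['force'])"
```

```text
time_s: 2.1
ee_pos: [0.383, -0.7792, 0.1845]
eef_rot: [2.99, 0.001, 0.464]
force: [-0.2, 0.8, 0.7]
grip_width: 0.094
grip_force: 0.0
[-1.158  1.099  0.235  0.007  1.656 -0.05 ] [-0.17875732  0.78888971  0.7460812 ]
```

The lean persists and accumulates. Push out and up to gather more.

```bash
python3 -m pendant '[[[1.5,-3,2.0],0],[[1.5,-3,2.0],0],[[1.5,-3,2.0],0],[[1.5,-3,2.0],0],[[1.5,-3,2],0],[[1.5,-3,2],0],[[1.5,-3,2],0],[[1.5,-3,2],0],[[1.5,-3,2],0],[[1.5,-3,2],0],[[0,0,0],0],[[0,0,0],0]]'; python3 -c "
from station import ctrl;o=ctrl.get_obs();print(o['qpos'].round(3),o['force'])"
```

```text
time_s: 3.1
ee_pos: [0.4021, -0.8138, 0.2745]
eef_rot: [2.761, 0.002, 0.463]
force: [-0.4, -0.1, -0.9]
grip_width: 0.0941
grip_force: 0.0
[-1.158  1.01   0.236  0.017  1.516 -0.048] [-0.35816425 -0.06633715 -0.90674453]
```

Lean is now 0.38 rad and still growing; continue.

```bash
python3 -m pendant '[[[1.5,-3,2.0],0],[[1.5,-3,2.0],0],[[1.5,-3,2.0],0],[[1.5,-3,2.0],0],[[1.5,-3,2],0],[[1.5,-3,2],0],[[1.5,-3,2],0],[[1.5,-3,2],0],[[1.5,-3,2],0],[[1.5,-3,2],0],[[1.5,-3,2],0],[[1.5,-3,2],0],[[1.5,-3,2],0],[[1.5,-3,2],0],[[0,0,0],0],[[0,0,0],0]]'; python3 -c "
from station import ctrl;o=ctrl.get_obs();print(o['qpos'].round(3),o['force'])"
```

```text
time_s: 4.43
ee_pos: [0.4305, -0.8675, 0.3695]
eef_rot: [2.441, 0.003, 0.463]
force: [-0.3, 0.3, 0.4]
grip_width: 0.0938
grip_force: 0.0
[-1.157  0.952  0.236  0.031  1.254 -0.049] [-0.28626047  0.31106976  0.41040809]
```

Lean is 0.70 rad (40°) with the closing axis in the lean plane. Now I'll yaw it about world z by 2.5 rad so the body lies toward station −x, moving back gently on the way with the fingers closed as a pushing stick.

```bash
python3 -m pendant '[[[0,1,0],0.04],[[0,2,0],0.08],[[0.3,2.5,0],0.11],[[0.3,2.5,0],0.11],[[0.3,2.5,0],0.11],[[0.3,2.5,0],0.11],[[0.3,2.5,0],0.11],[[0.3,2.5,0],0.11],[[0.3,2.5,0],0.11],[[0.3,2.5,0],0.11],[[0.3,2.5,0],0.11],[[0.3,2.5,0],0.11],[[0.3,2.5,0],0.11],[[0.3,2.5,0],0.11],[[0.3,2.5,0],0.11],[[0.3,2.5,0],0.11],[[0.3,2.5,0],0.11],[[0.3,2.5,0],0.11],[[0.3,2,0],0.08],[[0.2,1,0],0.04]]' 0 20; cat >> h.py <<'E'
A=np.radians(80.4);O=np.array([.577,0.]);RS=np.array([[np.cos(A),-np.sin(A)],[np.sin(A),np.cos(A)]])
def w(x,y):return O+RS@np.array([x,y])/1000
def s(p):return RS.T@(np.asarray(p)[:2]-O)*1000
def st():
    from station import ctrl
    from scipy.spatial.transform import Rotation as R
    o=ctrl.get_obs();m=R.from_euler('xyz',o['eef_rot']).as_matrix()
    print('t',round(o['time_s'],2),'q',o['qpos'].round(2),'S',s(o['ee_pos']).round(1),(o['ee_pos'][2]*1e3).round(1),'zaxS',(RS.T@m[:2,2]).round(3),m[2,2].round(3),'yaxS',(RS.T@m[:2,1]).round(3),m[2,1].round(3),'Fs',(RS.T@o['force'][:2]).round(1),o['force'][2].round(1),o['moment'].round(2))
    return o
E
python3 -c "
from h import *;st()"
```

```text
time_s: 6.1
ee_pos: [0.484, -0.4059, 0.3693]
eef_rot: [2.441, 0.003, 2.468]
force: [0.1, 0.5, 0.2]
grip_width: 0.0007
grip_force: 0.0
t 6.1 q [-1.05  0.53  0.93  0.69  1.89 -1.79] S [-415.7   24. ] 369.3 zaxS [ 0.563 -0.314] -0.764 yaxS [ 0.67  -0.369] 0.645 Fs [0.5 0. ] 0.2 [-0.14  0.03 -0.02]
```

```bash
python3 -m pendant '[[[0.1,0.8,-0.6],0.03],[[0.2,1.7,-1.2],0.06],[[0.2,1.9,-1.3],0.06],[[0.2,1.9,-1.3],0.06],[[0.2,1.9,-1.3],0.06],[[0.2,1.9,-1.3],0.06],[[0.3,1.9,-1.3],0.06],[[0.3,1.9,-1.3],0.06],[[0.3,1.7,-1.2],0.04],[[0.1,0.8,-0.6],0.02],[[0,0.6,-0.6],0],[[0,0,0],0]]'; python3 -c "
from h import *;st()
from station import ctrl
a=ctrl.camera('scene')['color'][100:360,150:430,::-1];cv2.imwrite('pics/s1.png',cv2.resize(a,None,fx=2.2,fy=2.2,interpolation=2))
print(w(-148,30),w(-148,21))"
```

```text
time_s: 7.1
ee_pos: [0.5044, -0.2371, 0.2486]
eef_rot: [2.441, 0.002, 2.972]
force: [-0.1, -1.3, 0.1]
grip_width: 0.0004
grip_force: 0.0
t 7.1 q [-0.79  0.49  1.25  0.57  1.81 -2.18] S [-245.9   32.1] 248.6 zaxS [ 0.645 -0.003] -0.764 yaxS [ 0.764 -0.   ] 0.645 Fs [-1.3 -0.1] 0.1 [-0.23 -0.08  0.04]
[ 0.52273834 -0.14092435] [ 0.53161231 -0.14242527]
```

View pics/s1.png

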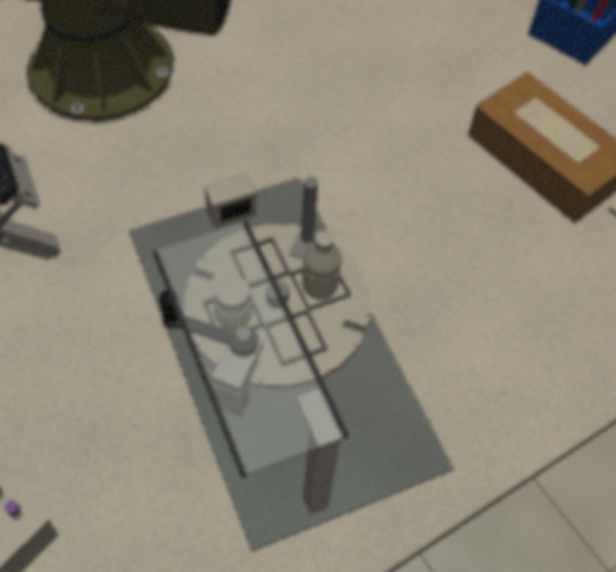

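The finger (crop ≈ (50,245)) points at the station, with the knob at (168,308) and the tall bottle at (322,265). Insert along the tool axis beside the knob.

```bash
python3 -m pendant '[[[0.1,0.7,-0.8],0],[[0.2,1.4,-1.6],0],[[0.2,1.4,-1.6],0],[[0.3,1.4,-1.6],0],[[0.3,1.4,-1.6],0],[[0.2,1.3,-1.6],0],[[0.2,1.2,-1.5],0],[[0.1,0.8,-1.0],0],[[0,0,0],0]]'; python3 -c "
from h import *;st()"
```

```text
time_s: 7.9
ee_pos: [0.5199, -0.1403, 0.1347]
eef_rot: [2.44, 0.001, 2.973]
force: [0.1, -0.7, 0.2]
grip_width: 0.0006
grip_force: 0.0
t 7.9 q [-0.66  0.5   1.52  0.61  1.51 -2.22] S [-147.9   32.9] 134.7 zaxS [ 0.645 -0.002] -0.764 yaxS [ 0.764 -0.001] 0.645 Fs [-0.7 -0.2] 0.2 [-0.23 -0.09  0.02]
```

```bash
python3 -m pendant '[[[0.6,-0.1,0],0],[[0.7,-0.1,0],0],[[0.7,-0.1,0],0],[[0.64,-0.64,0],0],[[0.64,-0.64,0],0],[[0.64,-0.64,0],0],[[0.73,-0.46,0],0],[[0.73,-0.46,0],0],[[0.73,-0.46,0],0]]'; python3 -c "
from h import *;st()"
```

```text
time_s: 8.65
ee_pos: [0.5827, -0.1785, 0.1368]
eef_rot: [2.442, 0.004, 2.972]
force: [0.4, -0.7, 0.6]
grip_width: 0.0
grip_force: 0.0
t 8.65 q [-0.64  0.65  1.28  0.61  1.58 -2.16] S [-175.1  -35.3] 136.8 zaxS [ 0.644 -0.004] -0.765 yaxS [0.765 0.001] 0.644 Fs [-0.6 -0.5] 0.6 [-0.22 -0.02  0.01]
```

```bash
python3 -c "
from station import ctrl
import cv2,numpy as np
a=ctrl.camera('scene')['color'][170:340,180:350,::-1];b=ctrl.camera('top')['color'][130:300,250:420,::-1]
cv2.imwrite('pics/s2.png',cv2.resize(np.hstack([a,b]),None,fx=2.3,fy=2.3,interpolation=2))"
```

```text
(no output)
```

View pics/s2.png

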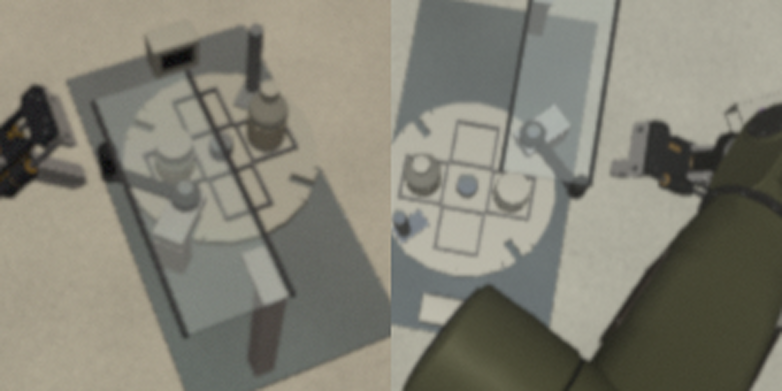

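```bash
python3 -c "
from h import *
t=(250+(612-391)/2.3-.3,130+167/2.3-.3)
print(ray(TOP,t,.137),s(ray(TOP,t,.137)), proj(TOP,np.array([.5827,-.1785,.137])), proj(SC,np.array([.5827,-.1785,.137])),'finger tip scene', (180+83/2.3,170+182/2.3))
for z in (.112,.162): print(proj(TOP,np.array([*w(-149.7,-8.3),z])),proj(SC,np.array([*w(-149.7,-8.3),z])))
print('scene knob',180+108/2.3,170+163/2.3)
"
```

```text
[ 0.58732274 -0.19917662  0.137     ] [-194.66584535  -43.39461601] [339.31687757 203.71301248] [222.49927272 249.18055694] finger tip scene (216.08695652173913, 249.1304347826087)
[329.18183686 212.04839991] [228.82439379 242.78018193]
[331.11560383 209.1848574 ] [227.34754361 233.61909411]
scene knob 226.95652173913044 240.8695652173913
```

The fingertip appears about 20 mm short of the reported TCP; the lever hasn't moved (knob still at (331,211) in top). Take a closer look at the fingers.

```bash
python3 -c "
from station import ctrl
import cv2,numpy as np
a=ctrl.camera('scene')['color'][200:280,165:245,::-1];b=ctrl.camera('wrist')['color'][:,:,::-1]
a=cv2.resize(a,(400,400),interpolation=2);b=cv2.resize(b,(400,300));b=np.vstack([b,np.zeros((100,400,3),np.uint8)])
cv2.imwrite('pics/s3.png',np.clip(np.hstack([a,b])*1.4,0,255).astype(np.uint8));print(ctrl.get_obs()['grip_width'])"
```

```text
0.00038558278642473185
```

View pics/s3.png

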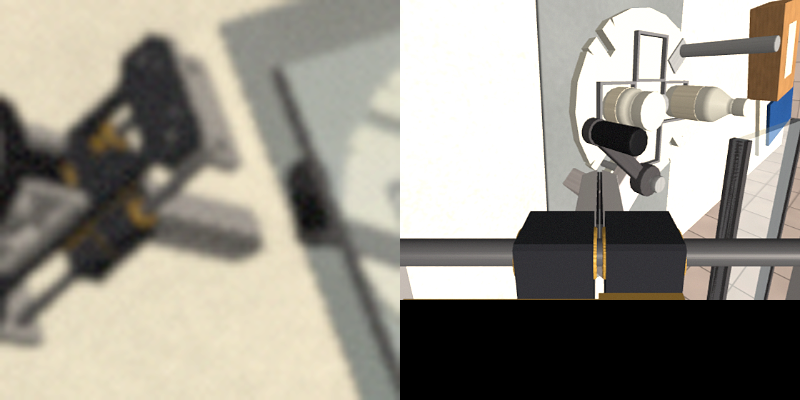

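```bash
python3 -c "
from h import *
def tri(a,b):
    P=[K@T[:3] for K,T in(TOP,SC)];X=cv2.triangulatePoints(P[0],P[1],np.array(a,float),np.array(b,float))[:,0];return X[:3]/X[3]
for a,b in(((345.8,202.3),(217,248.5)),((331.1,210.5),(227,238)),((253.5,223.5),(290.5,182))):
    p=tri(a,b);print(p.round(4),s(p).round(1),proj(TOP,p)-a,proj(SC,p)-b)
from station import ctrl
c=ctrl.camera('wrist');print(proj((c['intrinsics'],c['camera_from_world']),np.array([.5827,-.1785,.1368])), 'seen',(600-400)*1.4,172*1.4)
"
```

```text
[ 0.5836 -0.1948  0.1574] [-191.  -39.] [-0.32877522 -0.14021506] [-0.42680284  0.03189789]
[ 0.56   -0.1518  0.1406] [-152.5   -8.5] [0.05205901 0.02278652] [ 0.06617901 -0.00557801]
[0.5112 0.0894 0.1788] [77.2 79.8] [0.19255537 0.10390247] [ 0.23170001 -0.02996244]
[276.03079935 237.7997225 ] seen 280.0 240.79999999999998
```

The visible tip triangulates ~26 mm back along the tool axis from the reported TCP. Check by overlaying projected tool points on the start and current pictures.

```bash
python3 -c "
from h import *
from station import ctrl
from scipy.spatial.transform import Rotation as R
def ov(im,cam,p,rot,g,c):
    m=R.from_euler('xyz',rot).as_matrix()
    u0,v0=c;k=6;a=cv2.resize(im[v0:v0+66,u0:u0+66],None,fx=k,fy=k,interpolation=2)
    for pt,col in[(p+m[:,1]*sg*g-m[:,2]*d,cl) for sg in(-1,1) for d,cl in((0,(0,0,255)),(.097,(0,255,0)))]+[(p-m[:,2]*.097+m[:,1]*e,(255,0,0)) for e in(-.088,.088)]:
        q=((proj(cam,pt)-c)*k+k/2).astype(int);cv2.circle(a,tuple(int(i) for i in q),4,col,1)
    return a
i0=cv2.imread('pics/scene0.png');o=ctrl.get_obs();i1=ctrl.camera('scene')['color'][:,:,::-1].copy()
a=ov(i0,SC,np.array([.2459,-.4917,.1779]),[-3.1405,0,.4638],.047,(5,135))
b=ov(i1,SC,o['ee_pos'],o['eef_rot'],.001,(175,200))
cv2.imwrite('pics/s4.png',np.clip(np.hstack([a,b])*1.5,0,255).astype(np.uint8))"
```

```text
(no output)
```

View pics/s4.png

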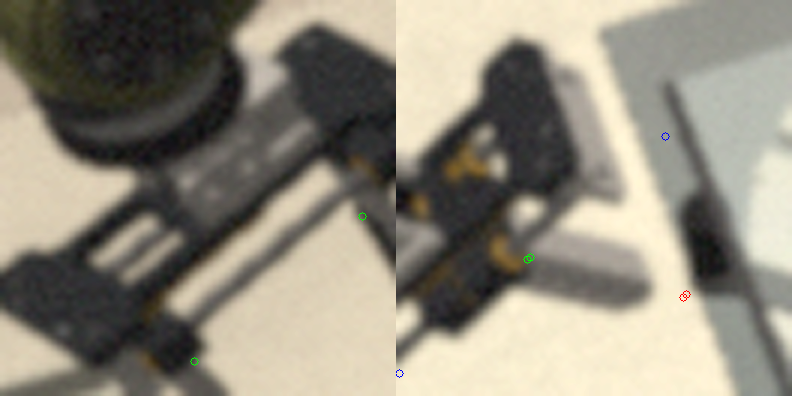

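```bash
python3 -c "
from h import *
from scipy.spatial.transform import Rotation as R
m=R.from_euler('xyz',[-3.1405,0,.4638]).as_matrix();p=np.array([.2459,-.4917,.1779])
im=cv2.imread('pics/scene0.png');k=6;c=(5,160)
a=cv2.resize(im[160:226,5:100],None,fx=k,fy=k,interpolation=2)
for sg in(-1,1):
  for d in(0,.026):
    q=proj(SC,p+m[:,1]*sg*.053-m[:,2]*d);print(q.round(1));cv2.circle(a,tuple(int(i) for i in (q-c)*k+k/2),4,(0,0,255) if d==0 else (0,255,0),1)
cv2.imwrite('pics/s5.png',np.clip(a*1.5,0,255).astype(np.uint8))"
```

```text
[ 80.2 191. ]
[ 76.7 185.5]
[ 51.4 217.2]
[ 47.2 211.9]
```

View pics/s5.png

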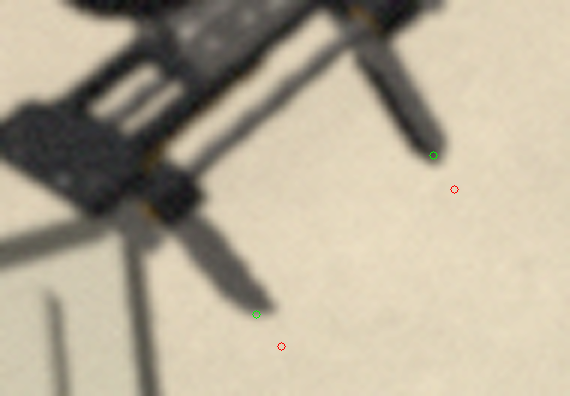

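The fingers really end ~25 mm short of the reported TCP (green = 26 mm back fits both tips). I'll correct by 25 mm along the tool axis: back out, re-enter deeper beside the knob.

```bash
python3 -m pendant '[[[-0.7,0.1,0],0],[[-1.5,0.2,0],0],[[-1.5,0.3,0],0],[[-1.5,0.3,0],0],[[-1.0,0.2,0],0],[[-0.4,0.1,0],0],[[0.1,0.6,-0.3],0],[[0.2,1.1,-0.5],0],[[0.2,1.1,-0.5],0],[[0.2,1.0,-0.5],0],[[0,0.4,-0.3],0],[[0,0,0],0]]'; python3 -c "
from h import *;st()"
```

```text
time_s: 9.95
ee_pos: [0.5225, -0.1219, 0.1144]
eef_rot: [2.44, 0.002, 2.975]
force: [-0.5, -0.9, 0.2]
grip_width: 0.0004
grip_force: 0.0
t 9.95 q [-0.63  0.51  1.56  0.62  1.46 -2.23] S [-129.3   33.4] 114.4 zaxS [ 0.645 -0.001] -0.764 yaxS [0.764 0.002] 0.645 Fs [-1.   0.3] 0.2 [-0.26 -0.11  0.02]
```

```bash
python3 -m pendant '[[[0.6,-0.1,0],0],[[0.7,-0.1,0],0],[[0.7,-0.1,0],0],[[0.4,-0.3,0],0],[[0.5,-0.5,0],0],[[0.5,-0.5,0],0]]'; python3 -c "
from h import *;st()
from station import ctrl
im=ctrl.camera('scene')['color'][:,:,::-1];cv2.imwrite('pics/s6.png',cv2.resize(im[180:300,180:300],None,fx=4,fy=4,interpolation=2))"
```

```text
time_s: 10.45
ee_pos: [0.5568, -0.1404, 0.1153]
eef_rot: [2.442, 0.002, 2.973]
force: [-4.4, -2.7, 2.0]
grip_width: 0.0004
grip_force: 2.2
t 10.45 q [-0.62  0.58  1.44  0.62  1.49 -2.2 ] S [-141.8   -3.5] 115.3 zaxS [ 0.644 -0.003] -0.765 yaxS [0.765 0.001] 0.644 Fs [-3.4  3.9] 2.0 [-0.47  0.58  0.5 ]
```

View pics/s6.png

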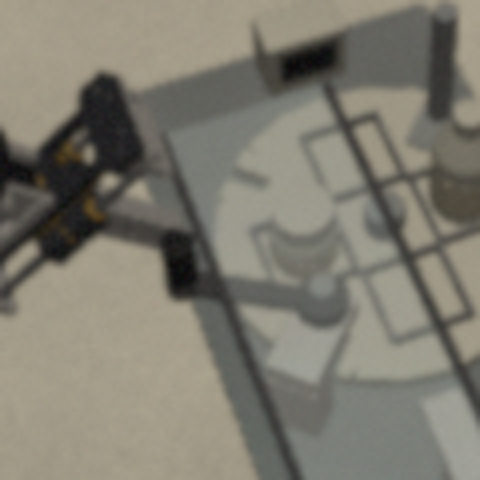

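Contact made: fingertip against the knob at (180,262), lever moved some 10°. Continue round the arc.

```bash
python3 -m pendant '[[[0.5,-0.1,0],0],[[0.73,-0.46,0],0],[[0.73,-0.46,0],0],[[0.73,-0.46,0],0],[[0.84,-0.26,0],0],[[0.84,-0.26,0],0],[[0.84,-0.26,0],0],[[0.87,-0.03,0],0],[[0.87,-0.03,0],0],[[0.87,-0.03,0],0]]'; python3 -c "
from h import *;st()"; python3 -m pendant '[[[0.84,0.2,0],0],[[0.84,0.2,0],0],[[0.84,0.2,0],0],[[0.4,0.15,0],0]]'; python3 -c "
from h import *;st()"
```

```text
time_s: 11.33
ee_pos: [0.6354, -0.1631, 0.1152]
eef_rot: [2.441, 0.003, 2.973]
force: [-2.1, 0.7, 0.4]
grip_width: 0.0002
grip_force: 0.9
t 11.33 q [-0.58  0.75  1.16  0.63  1.56 -2.1 ] S [-151.1  -84.8] 115.2 zaxS [ 0.645 -0.003] -0.765 yaxS [0.765 0.001] 0.645 Fs [0.3 2.2] 0.4 [-0.22  0.19  0.18]
time_s: 11.67
ee_pos: [0.665, -0.155, 0.1152]
eef_rot: [2.441, 0.003, 2.973]
force: [-2.1, 0.3, 0.2]
grip_width: 0.0002
grip_force: 0.6
t 11.67 q [-0.55  0.8   1.08  0.64  1.57 -2.06] S [-138.2 -112.6] 115.2 zaxS [ 0.645 -0.003] -0.764 yaxS [0.764 0.001] 0.645 Fs [-0.1  2.1] 0.2 [-0.3   0.16  0.17]
```

```bash
python3 -m pendant '[[[0.6,0.3,0],0],[[0.6,0.2,0],0],[[0.3,0.1,0],0]]'; python3 -c "
from h import *;st()"; python3 -m pendant '[[[0.2,0,0],0],[[0.2,0,0],0]]'; python3 -c "
from h import *;st()";  python3 -m pendant '[[[0.15,0,0],0],[[0.15,0,0],0]]'; python3 -c "
from h import *;st()"
```

```text
time_s: 11.92
ee_pos: [0.6793, -0.1482, 0.1152]
eef_rot: [2.44, 0.002, 2.974]
force: [-5.7, 7.4, 0.2]
grip_width: 0.0003
grip_force: 3.3
t 11.92 q [-0.53  0.82  1.04  0.65  1.57 -2.03] S [-129.1 -125.6] 115.2 zaxS [ 0.646 -0.001] -0.764 yaxS [0.764 0.001] 0.646 Fs [6.4 6.8] 0.2 [0.82 0.68 0.86]
time_s: 12.08
ee_pos: [0.6806, -0.148, 0.115]
eef_rot: [2.439, -0.004, 2.978]
force: [-38.6, 7.1, 9.5]
grip_width: 0.0004
grip_force: 19.4
t 12.08 q [-0.53  0.83  1.02  0.65  1.58 -2.03] S [-128.6 -126.8] 115.0 zaxS [0.646 0.005] -0.763 yaxS [0.763 0.   ] 0.646 Fs [ 0.5 39.3] 9.5 [1.77 4.96 4.72]
time_s: 12.25
ee_pos: [0.6807, -0.1479, 0.115]
eef_rot: [2.438, -0.01, 2.981]
force: [-61.4, 7.7, 16.1]
grip_width: 0.0004
grip_force: 30.8
t 12.25 q [-0.53  0.84  1.01  0.64  1.59 -2.02] S [-128.5 -127. ] 115.0 zaxS [0.647 0.012] -0.762 yaxS [ 0.762 -0.001] 0.647 Fs [-2.7 61.8] 16.1 [2.63 8.04 7.58]
```

Lever is hard against its open stop (62 N). Back off and withdraw along the tool axis.

```bash
python3 -m pendant '[[[-0.6,0.1,0],0],[[-1.0,0.2,0],0],[[-1.0,0.2,0],0],[[-0.6,-0.3,0.5],0],[[-0.2,-1.0,1.2],0],[[-0.2,-1.6,1.9],0],[[-0.2,-1.6,1.9],0],[[-0.2,-1.6,1.9],0],[[-0.1,-1.0,1.2],0],[[0,0,0],0]]'; python3 -c "
from h import *;st()
from station import ctrl
im=ctrl.camera('top')['color'][:,:,::-1];cv2.imwrite('pics/t6.png',cv2.resize(im[120:280,220:380],None,fx=3.5,fy=3.5,interpolation=2))"
```

```text
time_s: 13.08
ee_pos: [0.6455, -0.218, 0.2045]
eef_rot: [2.443, 0.008, 2.971]
force: [-0.1, 0.1, 0.9]
grip_width: 0.0006
grip_force: 0.0
t 13.08 q [-0.64  0.76  0.93  0.63  1.76 -2.02] S [-203.6 -103.9] 204.5 zaxS [ 0.643 -0.008] -0.766 yaxS [0.766 0.002] 0.643 Fs [0.1 0.2] 0.9 [-0.26 -0.05  0.07]
```

View pics/t6.png

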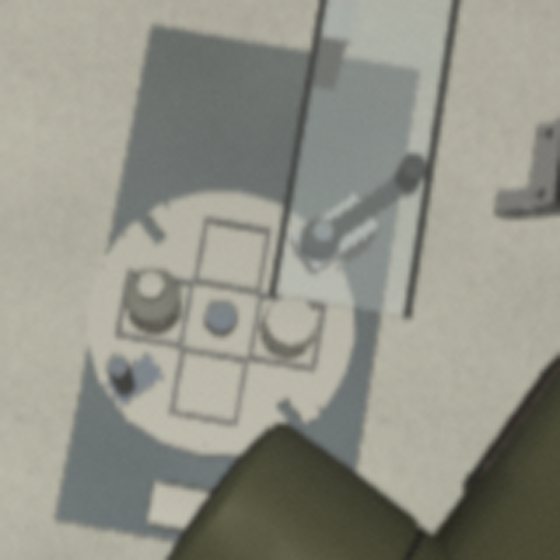

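Lever is open (knob at (408,172), hub (318,240)); post at (120,378), tall bottle (152,300). Now move over the post, fingers half open as a cage (picture budget used up; numbers from here).

```bash
python3 -m pendant '[[[-0.8,0.2,0.6],0],[[-1.8,0.3,0.8],0],[[-2.2,0.4,0.8],0],[[-2.2,0.4,0.8],0],[[-2.2,0.4,0.8],0],[[-2.2,0.4,0.4],0],[[-2.2,0.4,0.4],0],[[-2.2,0.4,0],0],[[-1.6,0.3,0],0],[[-0.5,1.0,0],0],[[0.3,2.0,0],0],[[0.4,2.5,0],0],[[0.4,2.5,0],0],[[0.4,2.5,0],0],[[0.4,2.5,0],0],[[0.4,2.5,0],0],[[0.4,2.5,0],0],[[0.4,2.5,0],0],[[0.4,2.0,0],0],[[0.3,1.0,0],0]]' 0.53 20; python3 -c "
from h import *;o=st();print(o['grip_width'])"
```

```text
time_s: 14.8
ee_pos: [0.5035, 0.0541, 0.2466]
eef_rot: [2.441, 0.002, 2.975]
force: [0.6, -0.3, 0.1]
grip_width: 0.05
grip_force: 0.0
t 14.8 q [-0.35  0.17  1.69  0.69  1.47 -1.9 ] S [41.1 81.5] 246.6 zaxS [ 0.645 -0.001] -0.764 yaxS [0.764 0.002] 0.645 Fs [-0.2 -0.7] 0.1 [-0.27 -0.09 -0.01]
0.049976219793935184
```

```bash
python3 -m pendant '[[[0.2,0.8,0],0],[[0.2,1.2,0],0],[[0.3,1.4,0],0],[[0.3,1.3,0],0],[[0.2,0.9,-0.6],0],[[0,0,-1.4],0],[[0,0,-1.5],0],[[0,0,-1.5],0],[[0,0,-1.5],0],[[0,0,-1],0],[[0,0,-0.5],0],[[0,0,0],0]]'; python3 -c "
from h import *;o=st()"; python3 -m pendant '[[[0,0,-1],0],[[0,0,-1],0],[[0,0,-0.8],0],[[0,0,-0.4],0],[[0,0,0],0]]'; python3 -c "
from h import *;o=st()
from station import ctrl
for n in('scene','top','wrist'):
  c=ctrl.camera(n);cv2.imwrite(f'pics/n_{n}.png',c['color'][:,:,::-1])"
```

```text
time_s: 15.8
ee_pos: [0.5156, 0.1072, 0.1659]
eef_rot: [2.441, 0.001, 2.972]
force: [0.8, -0.1, -0.4]
grip_width: 0.0498
grip_force: 0.0
t 15.8 q [-0.24  0.26  1.78  0.74  1.26 -1.94] S [95.5 78.5] 165.9 zaxS [ 0.645 -0.002] -0.765 yaxS [ 0.765 -0.001] 0.645 Fs [ 0.  -0.8] -0.4 [-0.24 -0.13 -0.  ]
time_s: 16.22
ee_pos: [0.5156, 0.1075, 0.1343]
eef_rot: [2.441, 0.002, 2.973]
force: [0.1, 0.4, 0.1]
grip_width: 0.05
grip_force: 0.0
t 16.22 q [-0.24  0.3   1.81  0.76  1.21 -1.99] S [95.8 78.5] 134.3 zaxS [ 0.645 -0.002] -0.764 yaxS [0.764 0.   ] 0.645 Fs [0.4 0. ] 0.1 [-0.21 -0.07  0.01]
```

```bash
python3 -m pendant '[[[-0.52,-0.56,0],0],[[-0.52,-0.56,0],0],[[-0.53,-0.57,0],0],[[-0.62,-0.75,0],0],[[-0.62,-0.75,0],0],[[-0.48,-0.85,0],0],[[-0.48,-0.85,0],0]]'; python3 -c "
from h import *;o=st()";python3 -m pendant '[[[-0.33,-0.92,0],0],[[-0.33,-0.92,0],0],[[-0.16,-0.97,0],0],[[-0.16,-0.97,0],0]]'; python3 -c "
from h import *;o=st()"
```

```text
time_s: 16.95
ee_pos: [0.4773, 0.0585, 0.136]
eef_rot: [2.44, 0.003, 2.974]
force: [-3.4, 2.9, 3.4]
grip_width: 0.0496
grip_force: 2.3
t 16.95 q [-0.37  0.24  1.88  0.72  1.27 -2.08] S [ 41.  108.1] 136.0 zaxS [ 0.646 -0.002] -0.764 yaxS [0.764 0.002] 0.646 Fs [2.3 3.8] 3.4 [0.74 0.06 0.33]
time_s: 17.28
ee_pos: [0.4683, 0.0197, 0.1355]
eef_rot: [2.441, 0.004, 2.973]
force: [-2.4, 2.0, 3.5]
grip_width: 0.0498
grip_force: 1.7
t 17.28 q [-0.45  0.25  1.87  0.7   1.32 -2.14] S [  1.3 110.4] 135.5 zaxS [ 0.645 -0.004] -0.765 yaxS [0.765 0.001] 0.645 Fs [1.5 2.7] 3.5 [0.55 0.05 0.29]
```

```bash
python3 -m pendant '[[[0,-0.97,0],0],[[0,-0.97,0],0],[[0.18,-0.96,0],0],[[0.18,-0.96,0],0]]'; python3 -c "
from h import *;o=st()";python3 -m pendant '[[[0.24,-0.61,0],0],[[0.22,-0.61,0],0],[[0.22,-0.61,0],0],[[0.12,-0.25,0],0],[[0.06,-0.1,0],0],[[0,0,0],0],[[0,0,0],0],[[0,0,0],0]]'; python3 -c "
from h import *;o=st()
from station import ctrl
for n in('scene','top'):
  c=ctrl.camera(n);cv2.imwrite(f'pics/m_{n}.png',c['color'][:,:,::-1])"
```

```text
time_s: 17.62
ee_pos: [0.4723, -0.019, 0.1352]
eef_rot: [2.441, 0.003, 2.972]
force: [-1.0, 2.1, 2.4]
grip_width: 0.0499
grip_force: 1.0
t 17.62 q [-0.52  0.29  1.82  0.67  1.36 -2.18] S [-36.2 100. ] 135.2 zaxS [ 0.644 -0.003] -0.765 yaxS [0.765 0.001] 0.644 Fs [1.9 1.4] 2.4 [0.17 0.06 0.2 ]
time_s: 18.28
ee_pos: [0.4807, -0.0394, 0.1353]
eef_rot: [2.441, 0.003, 2.973]
force: [0.5, 0.5, -0.6]
grip_width: 0.0496
grip_force: 0.0
t 18.28 q [-0.54  0.32  1.77  0.66  1.39 -2.19] S [-54.9  88.4] 135.3 zaxS [ 0.644 -0.003] -0.765 yaxS [0.765 0.001] 0.644 Fs [ 0.5 -0.4] -0.6 [-0.23 -0.1  -0.  ]
```

```bash
python3 - <<'E'
from h import *
# tall bottle cap vs angle: compare scene image before/after by projecting bottle axis points
im=cv2.imread('pics/m_scene.png');i0=cv2.imread('pics/scene0.png')
d=cv2.cvtColor(cv2.absdiff(im,i0),cv2.COLOR_BGR2GRAY)
for th in range(78,100,3):
    a=np.radians(th);p=w(65*np.cos(a),65*np.sin(a));print(th,[proj(SC,np.array([*p,z])).round(1).tolist() for z in(.04,.158)],proj(TOP,np.array([*p,.158])).round(1))
# rim slots/pocket line: print grey rows round bottle in scene
g=cv2.cvtColor(im,cv2.COLOR_BGR2GRAY)
for v in(190,194,198,202,206,210):print(v,g[v,236:300:2].tolist())
E
```

```text
78 [[272.4, 219.0], [272.7, 196.9]] [275.3 223. ]
81 [[271.4, 219.2], [271.5, 197.0]] [276.3 223.4]
84 [[270.3, 219.4], [270.4, 197.3]] [277.4 223.7]
87 [[269.3, 219.7], [269.3, 197.6]] [278.4 224. ]
90 [[268.3, 220.0], [268.2, 197.9]] [279.5 224.2]
93 [[267.3, 220.4], [267.1, 198.3]] [280.6 224.4]
96 [[266.3, 220.8], [266.1, 198.7]] [281.7 224.5]
99 [[265.4, 221.2], [265.0, 199.2]] [282.8 224.5]
190 [82, 70, 74, 84, 97, 104, 120, 141, 135, 120, 104, 83, 67, 51, 56, 79, 95, 92, 93, 94, 94, 94, 95, 95, 95, 96, 94, 106, 145, 150, 152, 152]
194 [147, 134, 112, 90, 83, 69, 64, 52, 31, 19, 18, 10, 12, 19, 51, 82, 111, 126, 127, 110, 96, 93, 92, 94, 92, 94, 94, 95, 109, 146, 152, 151]
198 [92, 93, 76, 54, 54, 53, 64, 37, 24, 25, 33, 47, 55, 68, 77, 87, 125, 143, 140, 124, 92, 94, 95, 94, 93, 94, 92, 93, 95, 102, 138, 151]
202 [88, 93, 81, 55, 53, 49, 69, 74, 81, 93, 105, 111, 95, 63, 91, 102, 83, 72, 75, 86, 100, 105, 119, 119, 111, 103, 96, 97, 96, 94, 99, 134]
206 [62, 93, 92, 69, 79, 86, 106, 118, 119, 129, 139, 145, 142, 99, 66, 101, 107, 108, 106, 105, 104, 102, 128, 143, 144, 143, 139, 143, 138, 102, 96, 102]
210 [117, 116, 116, 95, 92, 91, 117, 144, 146, 146, 147, 144, 135, 120, 76, 67, 101, 106, 106, 101, 95, 80, 120, 144, 144, 143, 144, 135, 93, 97, 127, 142]
```

```bash
python3 -m pendant '[[[0.09,-0.18,0],0],[[0.09,-0.18,0],0]]'; python3 -c "
from h import *;o=st()"
```

```text
time_s: 18.55
ee_pos: [0.4825, -0.0432, 0.1354]
eef_rot: [2.441, 0.003, 2.973]
force: [-1.1, 1.3, 0.2]
grip_width: 0.0498
grip_force: 0.5
t 18.55 q [-0.55  0.33  1.76  0.65  1.39 -2.19] S [-58.3  86. ] 135.4 zaxS [ 0.645 -0.003] -0.764 yaxS [0.764 0.001] 0.645 Fs [1.1 1.3] 0.2 [-0.02 -0.01  0.13]
```

Post at φ≈129°, bottle at ≈84° (7 mm from the reader spot): just short of the notch, as intended. Leave the post upwards and go to the far side of the lever knob.

```bash
python3 -m pendant '[[[0.07,0.4,0],0],[[0,0,0.6],0],[[0,0,1.4],0],[[0,0,2],0],[[0,0,2],0],[[0,0,2],0],[[0,0,2],0],[[0,0,1.2],0],[[-0.1,-0.8,0.5],0],[[-0.3,-1.8,0],0],[[-0.4,-2.3,0],0],[[-0.4,-2.3,0],0],[[-0.4,-2.3,0],0],[[-0.4,-2.3,0],0],[[-0.4,-2.3,0],0],[[-0.3,-1.8,0],0],[[-0.1,-0.8,0],0],[[0,0,0],0]]'; python3 -m pendant '[[[0.8,-0.2,0],0],[[1.8,-0.3,0],0],[[2.4,-0.4,0],0],[[2.4,-0.4,0],0],[[2.4,-0.4,0],0],[[2.4,-0.4,0],0],[[2.4,-0.4,0],0],[[2.4,-0.4,0],0],[[2.4,-0.4,0],0],[[2.4,-0.4,0],0],[[2.4,-0.4,0],0],[[1.6,-0.3,0],0],[[0.8,-0.1,0],0],[[0,0,0],0]]' 0 20;  python3 -c "
from h import *;o=st()"
```

```text
time_s: 20.05
ee_pos: [0.4548, -0.2076, 0.2517]
eef_rot: [2.441, 0.002, 2.971]
force: [0.3, 0.8, 0.0]
grip_width: 0.0498
grip_force: 0.0
time_s: 21.22
ee_pos: [0.7229, -0.2492, 0.2505]
eef_rot: [2.44, 0.002, 2.975]
force: [0.5, -0.2, 0.3]
grip_width: 0.0007
grip_force: 0.0
t 21.22 q [-0.61  1.06  0.3   0.7   2.01 -1.78] S [-221.3 -185.4] 250.5 zaxS [ 0.645 -0.001] -0.764 yaxS [0.764 0.002] 0.645 Fs [-0.1 -0.5] 0.3 [-0.22 -0.05 -0.04]
```

```bash
python3 -m pendant '[[[0.1,0.5,-0.7],0],[[0.2,1.0,-1.4],0],[[0.2,1.1,-1.6],0],[[0.2,1.1,-1.6],0],[[0.2,1.1,-1.6],0],[[0.2,1.1,-1.6],0],[[0.2,1.1,-1.6],0],[[0.1,1.1,-1.5],0],[[0.1,0.8,-1.2],0],[[0,0.5,-0.6],0],[[0,0,0],0]]'; python3 -c "
from h import *;o=st()"
```

```text
time_s: 22.13
ee_pos: [0.7356, -0.1553, 0.1174]
eef_rot: [2.441, 0.001, 2.974]
force: [0.9, -0.7, 0.2]
grip_width: 0.0005
grip_force: 0.0
t 22.13 q [-0.5   0.97  0.78  0.66  1.65 -1.94] S [-126.6 -182.3] 117.4 zaxS [ 0.645 -0.001] -0.764 yaxS [0.764 0.001] 0.645 Fs [-0.6 -1. ] 0.2 [-0.23 -0.09  0.  ]
```

```bash
python3 -m pendant '[[[-0.6,0.1,0],0],[[-0.6,0.1,0],0],[[-0.76,-0.38,0],0],[[-0.76,-0.38,0],0],[[-0.76,-0.38,0],0],[[-0.84,-0.2,0],0],[[-0.84,-0.2,0],0]]'; python3 -c "
from h import *;o=st()";python3 -m pendant '[[[-0.84,-0.2,0],0],[[-0.87,0.03,0],0],[[-0.87,0.03,0],0],[[-0.87,0.03,0],0],[[-0.84,0.26,0],0],[[-0.84,0.26,0],0],[[-0.84,0.26,0],0]]'; python3 -c "
from h import *;o=st()";python3 -m pendant '[[[-0.73,0.46,0],0],[[-0.73,0.46,0],0],[[-0.73,0.46,0],0],[[-0.5,0.5,0],0],[[-0.3,0.3,0],0]]'; python3 -c "
from h import *;o=st()"
```

```text
time_s: 22.72
ee_pos: [0.6847, -0.1718, 0.1199]
eef_rot: [2.442, 0.006, 2.971]
force: [2.6, -2.3, 1.3]
grip_width: 0.0007
grip_force: 1.6
t 22.72 q [-0.55  0.86  0.97  0.64  1.61 -2.03] S [-151.5 -134.8] 119.9 zaxS [ 0.644 -0.007] -0.765 yaxS [0.765 0.002] 0.644 Fs [-1.9 -3. ] 1.3 [-0.5  -0.52 -0.39]
time_s: 23.3
ee_pos: [0.6248, -0.1646, 0.1198]
eef_rot: [2.442, 0.006, 2.972]
force: [2.8, -2.3, 1.4]
grip_width: 0.0006
grip_force: 1.0
t 23.3 q [-0.59  0.72  1.2   0.63  1.55 -2.12] S [-154.3  -74.6] 119.8 zaxS [ 0.644 -0.006] -0.765 yaxS [0.765 0.002] 0.644 Fs [-1.8 -3.2] 1.4 [-0.43 -0.35 -0.25]
time_s: 23.72
ee_pos: [0.5949, -0.1422, 0.1194]
eef_rot: [2.442, 0.005, 2.972]
force: [2.0, -1.8, 0.2]
grip_width: 0.0008
grip_force: 0.8
t 23.72 q [-0.59  0.65  1.33  0.63  1.51 -2.14] S [-137.2  -41.4] 119.4 zaxS [ 0.644 -0.005] -0.765 yaxS [0.765 0.002] 0.644 Fs [-1.5 -2.3] 0.2 [-0.32 -0.33 -0.15]
```

Contact kept. Last bit to the closed stop.

```bash
python3 -m pendant '[[[-0.4,0.4,0],0],[[-0.4,0.4,0],0],[[-0.25,0.25,0],0],[[-0.2,0.1,0],0]]'; python3 -c "
from h import *;o=st()";python3 -m pendant '[[[-0.2,0,0],0],[[-0.15,0,0],0]]'; python3 -c "
from h import *;o=st()"
```

```text
time_s: 24.05
ee_pos: [0.583, -0.1299, 0.1187]
eef_rot: [2.44, 0.005, 2.973]
force: [18.0, -0.1, -1.7]
grip_width: 0.0005
grip_force: 8.5
t 24.05 q [-0.58  0.61  1.38  0.64  1.49 -2.15] S [-127.   -27.5] 118.7 zaxS [ 0.645 -0.005] -0.764 yaxS [0.764 0.002] 0.645 Fs [  2.9 -17.7] -1.7 [-0.41 -2.49 -2.05]
time_s: 24.22
ee_pos: [0.5827, -0.13, 0.1189]
eef_rot: [2.441, 0.011, 2.969]
force: [44.9, 10.3, -12.9]
grip_width: 0.0004
grip_force: 21.2
t 24.22 q [-0.59  0.61  1.39  0.64  1.48 -2.16] S [-127.2  -27.3] 118.9 zaxS [ 0.645 -0.012] -0.764 yaxS [0.764 0.003] 0.645 Fs [ 17.6 -42.5] -12.9 [-0.43 -6.21 -5.37]
```

Lever closed against its stop. Withdraw and return to the post with the cage.

```bash
python3 -m pendant '[[[0.5,-0.1,0],0],[[1.0,-0.2,0],0],[[0.8,-0.4,0.4],0],[[0,-0.9,1.2],0],[[-0.2,-1.2,1.7],0],[[-0.2,-1.2,1.7],0],[[-0.2,-1.2,1.7],0],[[-0.2,-1.2,1.7],0],[[-0.2,-1.2,1.7],0],[[-0.2,-1.2,1.7],0],[[-0.9,-0.6,1.0],0],[[-1.8,0.2,0.3],0],[[-2.2,0.4,0],0],[[-2.2,0.4,0],0],[[-2.2,0.4,0],0],[[-2.2,0.4,0],0],[[-1.5,0.3,0],0],[[-0.7,0.1,0],0],[[0,0,0],0]]';  python3 -c "
from h import *;o=st()"
```

```text
time_s: 25.8
ee_pos: [0.452, -0.2024, 0.2495]
eef_rot: [2.441, 0.003, 2.972]
force: [-0.2, -0.9, -0.0]
grip_width: 0.0002
grip_force: 0.0
t 25.8 q [-0.82  0.35  1.45  0.55  1.77 -2.23] S [-220.4   89.5] 249.5 zaxS [ 0.645 -0.004] -0.765 yaxS [0.765 0.001] 0.645 Fs [-0.9  0. ] -0.0 [-0.25 -0.16 -0.01]
```

```bash
python3 -m pendant '[[[0.1,0.8,0],0],[[0.3,1.8,0],0],[[0.4,2.3,0],0],[[0.5,2.3,0],0],[[0.5,2.3,0],0],[[0.5,2.3,0],0],[[0.4,2.3,0],0],[[0.3,1.5,0],0],[[0,0.7,-0.5],0],[[0,0,-1.2],0],[[0,0,-1.6],0],[[0,0,-1.6],0],[[0,0,-1.6],0],[[0,0,-1.6],0],[[0,0,-1.5],0],[[0,0,-1.1],0],[[0,0,-0.7],0],[[0,0,0],0]]' 0.53 20;  python3 -c "
from h import *;o=st()"
```

```text
time_s: 27.3
ee_pos: [0.4825, -0.0397, 0.1337]
eef_rot: [2.44, 0.001, 2.972]
force: [-0.1, 0.1, -0.2]
grip_width: 0.0501
grip_force: 0.0
t 27.3 q [-0.54  0.33  1.77  0.66  1.39 -2.19] S [-54.9  86.5] 133.7 zaxS [ 0.645 -0.002] -0.764 yaxS [ 0.764 -0.001] 0.645 Fs [0.  0.1] -0.2 [-0.22 -0.09 -0.01]
```

```bash
python3 -m pendant '[[[0.08,-0.13,0],0],[[0.08,-0.13,0],0],[[0.05,-0.085,0],0],[[0.05,-0.085,0],0],[[0.05,-0.085,0],0],[[0.05,-0.085,0],0],[[0.05,-0.085,0],0],[[0.05,-0.085,0],0]]';  python3 -c "
from h import *;o=st()"; python3 -m pendant '[[[0.05,-0.085,0],0],[[0.05,-0.085,0],0],[[0.05,-0.085,0],0]]';  python3 -c "
from h import *;o=st()"; python3 -m pendant '[[[0.05,-0.085,0],0],[[0.05,-0.085,0],0],[[0.05,-0.085,0],0]]';  python3 -c "
from h import *;o=st()"
```

```text
time_s: 27.97
ee_pos: [0.4875, -0.0468, 0.1355]
eef_rot: [2.44, 0.003, 2.973]
force: [-0.6, 5.9, 2.2]
grip_width: 0.0502
grip_force: 2.8
t 27.97 q [-0.55  0.34  1.75  0.65  1.4  -2.19] S [-61.1  80.4] 135.5 zaxS [ 0.645 -0.003] -0.764 yaxS [0.764 0.001] 0.645 Fs [5.7 1.5] 2.2 [ 0.81 -0.04  0.24]
time_s: 28.22
ee_pos: [0.489, -0.0493, 0.1355]
eef_rot: [2.44, 0.003, 2.973]
force: [0.1, 6.3, 2.1]
grip_width: 0.0498
grip_force: 2.8
t 28.22 q [-0.55  0.35  1.74  0.65  1.4  -2.19] S [-63.3  78.5] 135.5 zaxS [ 0.646 -0.002] -0.764 yaxS [0.764 0.001] 0.646 Fs [6.2 1. ] 2.1 [ 0.83 -0.07  0.16]
time_s: 28.47
ee_pos: [0.4908, -0.0526, 0.1355]
eef_rot: [2.441, 0.004, 2.973]
force: [0.4, 2.4, 1.2]
grip_width: 0.0499
grip_force: 1.3
t 28.47 q [-0.56  0.35  1.73  0.65  1.4  -2.19] S [-66.2  76.2] 135.5 zaxS [ 0.645 -0.004] -0.765 yaxS [0.765 0.001] 0.645 Fs [2.4 0. ] 1.2 [ 0.25 -0.2  -0.06]
```

```bash
python3 -m pendant '[[[0.05,-0.085,0],0],[[0.05,-0.085,0],0]]';  python3 -c "
from h import *;o=st()"; python3 -m pendant '[[[0.05,-0.085,0],0],[[0.05,-0.085,0],0]]';  python3 -c "
from h import *;o=st()"
```

```text
time_s: 28.63
ee_pos: [0.4918, -0.0543, 0.1354]
eef_rot: [2.441, 0.003, 2.973]
force: [1.2, 1.8, 1.3]
grip_width: 0.0499
grip_force: 1.4
t 28.63 q [-0.56  0.36  1.73  0.65  1.4  -2.19] S [-67.7  75. ] 135.4 zaxS [ 0.645 -0.004] -0.765 yaxS [0.765 0.001] 0.645 Fs [ 2.  -0.8] 1.3 [ 0.25 -0.25 -0.11]
time_s: 28.8
ee_pos: [0.4927, -0.0559, 0.1354]
eef_rot: [2.441, 0.003, 2.973]
force: [0.7, 2.8, 1.9]
grip_width: 0.0498
grip_force: 1.7
t 28.8 q [-0.56  0.36  1.72  0.65  1.41 -2.19] S [-69.2  73.8] 135.4 zaxS [ 0.645 -0.003] -0.764 yaxS [0.764 0.001] 0.645 Fs [ 2.9 -0.2] 1.9 [ 0.45 -0.21 -0.01]
```

```bash
for i in 1 2 3; do python3 -m pendant '[[[0.045,-0.09,0],0],[[0.045,-0.09,0],0]]' >/dev/null; python3 -c "
from h import *;o=st()"; done
```

```text
t 28.97 q [-0.56  0.36  1.72  0.65  1.41 -2.19] S [-70.3  73. ] 135.3 zaxS [ 0.645 -0.002] -0.764 yaxS [0.764 0.001] 0.645 Fs [7.5 2.7] 2.2 [1.13 0.01 0.29]
t 29.13 q [-0.56  0.37  1.71  0.65  1.41 -2.19] S [-71.3  72.1] 135.4 zaxS [ 0.646 -0.001] -0.763 yaxS [0.763 0.001] 0.646 Fs [13.6  1.6] 1.9 [ 1.94 -0.16  0.19]
t 29.3 q [-0.56  0.37  1.71  0.65  1.42 -2.19] S [-72.3  70.8] 135.5 zaxS [ 0.647 -0.001] -0.762 yaxS [0.762 0.001] 0.647 Fs [19.8 -0.7] 1.3 [ 2.57 -0.66 -0.24]
```

Rising force at a dead stop. Verify by pushing the other way.

```bash
python3 -m pendant '[[[-0.1,0.25,0],0],[[-0.1,0.25,0],0],[[-0.1,0.25,0],0],[[-0.1,0.25,0],0],[[-0.05,0.15,0],0]]' >/dev/null; for i in 1 2 3 4 5; do  python3 -c "
from h import *;o=st()"; python3 -m pendant '[[[-0.04,0.11,0],0],[[-0.04,0.11,0],0]]' >/dev/null; done;  python3 -c "
from h import *;o=st()"
```

```text
t 29.72 q [-0.55  0.35  1.74  0.65  1.4  -2.19] S [-63.4  77.1] 135.0 zaxS [ 0.644 -0.003] -0.765 yaxS [0.765 0.001] 0.644 Fs [-0.4 -0.7] -0.8 [-0.3  -0.08 -0.02]
t 29.88 q [-0.55  0.35  1.74  0.65  1.4  -2.18] S [-61.4  78. ] 135.2 zaxS [ 0.644 -0.003] -0.765 yaxS [0.765 0.001] 0.644 Fs [-0.6 -0.5] -0.1 [-0.23 -0.13  0.02]
t 30.05 q [-0.55  0.34  1.75  0.66  1.39 -2.18] S [-59.3  79.1] 135.2 zaxS [ 0.645 -0.003] -0.765 yaxS [0.765 0.001] 0.645 Fs [0.3 0.8] 0.2 [-0.22 -0.03  0.  ]
t 30.22 q [-0.54  0.34  1.75  0.66  1.39 -2.18] S [-57.2  80.2] 135.3 zaxS [ 0.645 -0.003] -0.765 yaxS [0.765 0.001] 0.645 Fs [-0.4  0.8] -0.2 [-0.22 -0.08  0.01]
t 30.38 q [-0.54  0.34  1.76  0.66  1.39 -2.18] S [-55.2  81.4] 135.3 zaxS [ 0.645 -0.003] -0.765 yaxS [0.765 0.001] 0.645 Fs [0.6 0.3] 0.9 [-0.22 -0.12 -0.02]
t 30.55 q [-0.54  0.33  1.76  0.66  1.39 -2.18] S [-53.1  82.5] 135.3 zaxS [ 0.645 -0.003] -0.765 yaxS [0.765 0.001] 0.645 Fs [0.4 1. ] 0.3 [-0.24 -0.15 -0.04]
```

```bash
for i in 1 2 3 4 5 6; do python3 -m pendant '[[[-0.03,0.11,0],0],[[-0.03,0.11,0],0]]' >/dev/null;  python3 -c "
from h import *
from station import ctrl
o=ctrl.get_obs();print(s(o['ee_pos']).round(1),(RS.T@o['force'][:2]).round(1))"; done
```

```text
[-51.1  83.5] [-0.4 -1. ]
[-49.3  84.3] [-4.8 -0.1]
[-48.1  84.9] [-14.1  -0.9]
[-47.1  85.4] [-23.3  -1. ]
[-46.2  85.9] [-32.1  -0.5]
[-45.3  86.5] [-42.4   0. ]
```

Dead stop both ways: the pin is home. Release, lift clear, and check the bottle's position in the camera.

```bash
python3 -m pendant '[[[0.05,-0.4,0],0],[[0.05,-0.5,0],0],[[0,0,0.5],0],[[0,0,1.2],0],[[0,0,2],0],[[0,0,2],0],[[0,0,2],0],[[0,0,2],0],[[0,0,1],0],[[-0.3,-1,0.5],0],[[-0.4,-2.3,0],0],[[-0.4,-2.3,0],0],[[-0.4,-2.3,0],0],[[-0.4,-2.3,0],0],[[-0.4,-2.3,0],0],[[-0.4,-2.3,0],0],[[-0.2,-1.2,0],0],[[0,0,0],0],[[0,0,0],0]]'; python3 - <<'E'
from h import *
from station import ctrl
st()
im=ctrl.camera('scene')['color'][:,:,::-1];cv2.imwrite('pics/f_s.png',im);t=ctrl.camera('top')['color'][:,:,::-1];cv2.imwrite('pics/f_t.png',t)
g=cv2.cvtColor(im,cv2.COLOR_BGR2GRAY)
for v in(192,194,196,198,200):print(v,g[v,250:290].tolist())
print([proj(SC,np.array([*w(65*np.cos(a),65*np.sin(a)),.158])).round(1) for a in np.radians([87,90,93])])
# knob: dark blob in scene & expected when closed
m=((g<40)*255).astype(np.uint8);n,l,stt,c=cv2.connectedComponentsWithStats(m[215:260,210:260]);print([(int(x[4]),(y+[210,215]).round(1).tolist()) for x,y in zip(stt[1:],c[1:]) if x[4]>10], proj(SC,np.array([*w(-149.7,-8.3),.137])))
E
```

```text
time_s: 33.13
ee_pos: [0.4551, -0.1943, 0.2469]
eef_rot: [2.44, 0.002, 2.972]
force: [1.1, 1.0, -0.6]
grip_width: 0.0497
grip_force: 0.0
t 33.13 q [-0.8   0.35  1.46  0.56  1.76 -2.22] S [-211.9   87.8] 246.9 zaxS [ 0.645 -0.003] -0.764 yaxS [0.764 0.   ] 0.645 Fs [ 1.1 -0.9] -0.6 [-0.22 -0.13  0.02]
192 [100, 92, 80, 69, 66, 55, 46, 39, 32, 28, 23, 16, 18, 35, 54, 68, 82, 94, 97, 96, 98, 96, 96, 98, 97, 97, 96, 95, 97, 97, 97, 95, 95, 95, 96, 94, 96, 97, 97, 96]
194 [46, 39, 33, 26, 21, 23, 17, 14, 16, 18, 14, 17, 17, 35, 58, 81, 104, 119, 123, 123, 117, 113, 101, 97, 96, 98, 98, 96, 97, 96, 95, 97, 95, 95, 95, 98, 95, 97, 97, 95]
196 [41, 20, 13, 16, 17, 14, 19, 14, 13, 22, 24, 25, 34, 54, 85, 119, 139, 145, 147, 145, 145, 141, 125, 107, 98, 97, 94, 96, 95, 95, 95, 95, 94, 96, 95, 96, 97, 96, 97, 96]
198 [39, 26, 21, 20, 22, 28, 32, 42, 49, 56, 55, 62, 69, 79, 98, 127, 143, 146, 147, 147, 147, 143, 126, 102, 97, 96, 97, 97, 96, 96, 95, 95, 95, 96, 96, 95, 96, 95, 96, 96]
200 [56, 46, 49, 56, 62, 66, 70, 76, 79, 84, 77, 71, 79, 89, 94, 96, 111, 124, 128, 125, 118, 104, 90, 91, 96, 97, 98, 97, 96, 96, 97, 98, 95, 95, 95, 95, 96, 97, 96, 96]
[array([269.3, 197.6]), array([268.2, 197.9]), array([267.1, 198.3])]
[(56, [226.5, 239.8])] [228.09909519 238.28106329]
```

```bash
python3 -c "
from station import ctrl
print(ctrl.hand_in())"
```

```text
the job is handed in; nothing more can be done
None
```

The job is handed in at about 33 s of the 72 s: the tall bottle stands in front of the reader (about 89–90°), the lever is closed against its stop, and the carousel stopped dead both ways, so the pin should be home (felt, not seen); the robot is clear of everything, and no verdict came back.

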